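Erect the folding valve-parts tray and return the spring barrel to its compartment

TASK

Set up the folding parts tray: push its two yellow end panels fully upright first, and only then the two green long panels, so that their corner lips close over the ends. Then stand the copper spring barrel upright in its own compartment, the one with the copper-coloured liner, with all four walls left standing. Leave everything else on the bench where it is.

Things in the scene. Friction and masses are not known exactly. Their poses are not given: they have to be found in the camera images.
- tray: base of the folding parts tray: dark steel floor on an oak block, 96 x 136 mm (x, y), 14 mm high, fixed to the bench, with four hinged panels round it; a steel divider 15 mm high and 4 mm thick crosses the floor at y = 0, parallel to x, making two compartments. Origin: centre of the underside, on the bench; z up, y along the tray's length
- end_a (a joint): hinge of the first yellow end panel on the tray's +y side: 0 = flat outward, level with the tray floor, 1.571 = upright wall, stop at 1.60; starts at 0.40 to 0.95. Stiff: stays where left, about 1 N at the free edge moves it. Axis 14 mm above the bench, 70 mm from the tray's centre, along tray x; panel 92 mm along the hinge, 50 mm high from it, 4 mm thick (axis at mid thickness)
- end_b (a joint): hinge of the second yellow end panel on the tray's -y side: 0 = flat outward, level with the tray floor, 1.571 = upright wall, stop at 1.60; starts at 0.40 to 0.95. Stiff: stays where left, about 1 N at the free edge moves it. Axis 14 mm above the bench, 70 mm from the tray's centre, along tray x; panel 92 mm along the hinge, 50 mm high from it, 4 mm thick (axis at mid thickness)
- side_a (a joint): hinge of the first green long panel on the tray's -x side: 0 = flat outward, level with the tray floor, 1.571 = upright wall, stop at 1.60; starts at 0.40 to 0.95. Stiff: stays where left, about 1 N at the free edge moves it. Axis 14 mm above the bench, 50 mm from the centre, along tray y; lip at each end; panel 144 mm along the hinge, 50 mm high from it, 4 mm thick (axis at mid thickness)
- side_b (a joint): hinge of the second green long panel on the tray's +x side: 0 = flat outward, level with the tray floor, 1.571 = upright wall, stop at 1.60; starts at 0.40 to 0.95. Stiff: stays where left, about 1 N at the free edge moves it. Axis 14 mm above the bench, 50 mm from the centre, along tray y; lip at each end; panel 144 mm along the hinge, 50 mm high from it, 4 mm thick (axis at mid thickness)
- end_a_edge (a point): middle of the free edge of the end panel end_a (50 mm from the hinge line)
- end_b_edge (a point): middle of the free edge of the end panel end_b (50 mm from the hinge line)
- side_a_edge (a point): middle of the free edge of the long panel side_a (50 mm from the hinge line)
- side_b_edge (a point): middle of the free edge of the long panel side_b (50 mm from the hinge line)
- copper_liner: copper-coloured liner, 88 x 60 x 3 mm, fixed on the floor of one of the two compartments (either one): it marks the spring barrel's own compartment. Origin: centre of its underside, 14 mm above the bench; axes parallel to the tray's (x across, y along)
- white_liner: white liner, 88 x 60 x 3 mm, fixed in the other compartment, which is kept for finger buttons. Origin and axes as for the copper liner
- barrel: dented copper spring barrel, an upright cylinder 38 mm in diameter and 72 mm tall with brass bands, about 0.18 kg, loose on the bench to one side (left or right) of the tray, between the two valve stems. Origin: centre of its underside, z along its axis
- stem_a: brass valve stem standing in a 40 x 40 x 22 mm oak foot, 92 mm tall in all (stem 9 mm, cap 16 mm in diameter), about 48 mm from the barrel's axis; a bystander. Origin: centre of its underside
- stem_b: second valve stem, the same as the first, on the far side of the barrel from it; a bystander. Origin: centre of its underside
- tin: jar of lapping compound, 60 mm in diameter, 55 mm tall, on the other side of the tray from the barrel; a bystander. Origin: centre of its underside
- gauge: steel bore gauge with a black grip, lying, 140 x 26 x 22 mm along its x axis, beside the jar; a bystander. Origin: centre of its underside
- button: pearl-inlaid brass finger button on a cork foot, 32 mm in diameter, 24 mm tall, by a corner of the tray (-x, +y); a bystander. Origin: centre of its underside
- mandrel: steel lapping mandrel standing on a 38 mm round foot, 66 mm tall, by a corner of the tray (+x, +y); a bystander. Origin: centre of its underside
- block: wooden setting block 34 x 34 x 30 mm by a corner of the tray (+x, -y); a bystander. Origin: centre of its underside

How it is judged:
On the way, in this order (a step that is already met when the one before it is completed fails the run):
1. both yellow end panels are upright (within 8 degrees) while both green long panels are still down (below 69 degrees) (value of joint each of end_a, end_b above 1.43 rad and value of joint each of side_a, side_b below 1.2 rad), for 0.1 s.
2. all four panels are upright (within 8 degrees) (value of joint each of end_a, end_b, side_a, side_b above 1.43 rad), for 0.2 s.
3. the spring barrel stands on the copper-coloured liner (x of barrel in the frame of copper_liner between -0.036 and 0.036 m and y of barrel in the frame of copper_liner between -0.022 and 0.022 m and z of barrel in the frame of copper_liner between -0.001 and 0.007 m and angle between barrel's own z axis and vertical below 0.12 rad), for 0.2 s.
At the end, for the whole second after the job is handed in: All four panels stand upright (raised at least 82 degrees), and the copper spring barrel stands upright (within 7 degrees) and at rest on the copper-coloured liner in its compartment (its axis within 36 mm across and 22 mm along the tray of the liner's centre, its foot on the liner) (all of step 2 and all of step 3 and linear speed of barrel below 0.02 m/s and angular speed of barrel below 0.2 rad/s and velocity of joint each of end_a, end_b, side_a, side_b below 0.1 rad/s); the robot touches nothing.
It fails at once if a valve stem is moved by more than 30 mm or tipped over (distance of any of stem_a, stem_b from where it was at the start of the episode above 0.03 m or angle between any of stem_a, stem_b's own z axis and vertical above 0.5 rad).
It fails at once if the jar or the bore gauge is moved by more than 30 mm or tipped over (distance of any of tin, gauge from where it was at the start of the episode above 0.03 m or angle between any of tin, gauge's own z axis and vertical above 0.5 rad).
It fails at once if the finger button, the mandrel or the setting block is moved by more than 30 mm or tipped over (distance of any of button, mandrel, block from where it was at the start of the episode above 0.03 m or angle between any of button, mandrel, block's own z axis and vertical above 0.5 rad).
It also fails if it takes over 72 s, if anything falls off the work surface, if the arm or the gripper's body presses on something with over 40 N, if the wrist force passes 120 N, or if a joint passes its speed limit or range.

ROBOT

A 7-joint arm with a two-finger parallel gripper is mounted at the origin on the work surface. World frame = base frame: x ahead of the robot, y to its left, z up, the work surface at z = 0. Lengths are in m, angles in rad, forces in N, time in s.
With the tool pointing down it reaches from about 0.425 to 0.875 m from the base axis. Payload 4.7 kg.
Tool frame: the origin (TCP) lies on the centre line of the jaws, within the pads' length; the fingertips stand 19 mm ahead of it and the grasp point (between the pads) is the TCP (bot.finger_overhang is the distance from the TCP to the fingertips, in m); x points along the fingers, y is the direction in which the jaws open and shut, and the axes are right-handed (so a half turn about x gives the same grasp; the last joint's range is limited). The gripper opens to 85 mm and grips with 20 to 120 N. Pads are 22 mm wide; open, the fingers measure 114 mm over their backs; the gripper's body (76 mm by 85 mm) begins 54 mm behind the grasp point. The pads swing forward as they close: fully open they stand 13 mm farther back than shut.
Start: joints at [-1.283, 0.321, -0.07, 1.45, 0.023, 1.371, -0.057], TCP at [0.176, 0.626, 0.25] pointing down, gripper open.
Joint ranges: [-2.86, 2.86], [-0.3, 2.09], [-1.38, 1.24], [0.06, 2.45], [-1.56, 4.7], [0.09, 2.05], [-2.69, 2.69]. Speed limits (rad/s): [2.57, 2.57, 3.14, 3.14, 3.14, 3.14, 3.14].

INTERFACE

Orientations are given as a 3x3 rotation matrix whose columns are the frame's x, y, z axes.
In Python, from workcell import bot, eyes gives the robot as it stands.
- The arm moves only by the shell command python3 -m inch 'ROWS' [FORCE]. ROWS is JSON, a list of rows, each a list of 7 numbers: the shift along the tool's x, y, z in cm, then the turn, a rotation vector about the tool's x, y, z in units of 5 degrees (1.0 is 5 degrees), then the gripper command: -1 is fully open, 1 is shut, values between are in proportion. A call has exactly 8 rows; each row shifts and turns the commanded pose from where the row before left it, along the tool's axes as they then stand; what a row does not reach is not made up. A row lasts 1/10 s, in which the tool goes at most 50 mm and 8.59 degrees, less where a joint would pass 70% of its speed; a pose out of reach is approached as far as the arm can. A call is refused whole if a number of a shift passes 5 or a number of a turn 1, either way. A call with a gripper value outside its range is refused whole. The fingers move at their own pace and stop on an object; FORCE is the grip in N (left out, the last holds). Time passes only in rows, so rows that do not move let the fingers close, or fill a call up. It gives the time, the measured TCP pose, the force and the opening at its end, in the units of the state.
- bot.state(): the state, without advancing time (a new reading comes with each control period).
- eyes.grab_frame(name): name is "side" or "top"; returns the picture (400x640x3 uint8, red, green, blue); there is no depth.
- eyes.camera_params(name): a dict with "fov_y" (degrees; the focal length in pixels is half the picture's height over the tangent of half this angle, whatever the lens; pixels are square), "cx", "cy" (the principal point, pixels), "k1" (the pictures are not rectified: a ray, as slopes to the right and down, at radius r is drawn at 1 + k1 r^2 times it, then the intrinsics apply), "eye" and "rotation" of the camera in the world. Camera axes: x right, y down, z forward; pixel columns grow to the right and rows downward; lengths in m; the calibration is good to about 2 mm. A picture is of the moment at which its call begins. camera_params takes no time and is no camera call.
- bot.close_job(): hands the job in, once; it reports no verdict.
Trained networks look in the newest picture that a camera, given by its name, has taken for a name from the list of things; names that differ only in an ending like _2 or _b are one class to them, and where a whole thing is asked for, a point or a joint stands for the part that bears it (a point fixed in the world has none). Each returns a list of dicts, best first, with "confidence" (0 to 1); they miss things now and then, are a little off and sometimes report something else, mostly with a low value. They report only what shows in the picture. A call takes as long as a camera call.
- eyes.boxes_of(camera, thing): "uv" ([column, row] in pixels, amid what is visible of it).
The state is a dict: "time": time; "q": joint angles; "qd": joint speeds; "joint_torque": joint torques, N m; "eef_pos": TCP position; "ee_rot": TCP orientation; "wrist_force": force on the tool from outside, world axes, zero at the start; "wrist_torque": the same for the moment, N m; "width": finger opening in m.
Only numpy, scipy, OpenCV 4.12 (cv2) and the standard library are available. Lean on these libraries where they do the work, as an engineer would, in place of code of your own. Each camera call takes 0.05 s, during which the arm holds its last target. There are 200 camera calls.

## Working session

There is one attempt and no reset: what is moved stays moved. The work goes in short steps, Python scripts to look and compute and a shell command to move; the robot and the scene stay as the last step left them, time stands still between calls to the robot, and variables do not carry over. Pictures are saved under pics/ and viewed, about 8 in all and at most 12, crops included, and the job is handed in when it is done.

```bash
ls; mkdir -p pics; python3 - <<'E'
from workcell import bot, eyes
import cv2
for n in("top","side"):
    im=eyes.grab_frame(n); cv2.imwrite(f"pics/{n}0.png",im[:,:,::-1]); print(eyes.camera_params(n))
    for t in ["tray","copper_liner","white_liner","barrel","stem_a","tin","gauge","button","mandrel","block","end_a","side_a","end_a_edge","side_a_edge"]:
        print(t,[(x['uv'],round(x['confidence'],2)) for x in eyes.boxes_of(n,t)])
s=bot.state();print(s)
E
```

```text
pics
{'fov_y': 45.59728841928175, 'cx': 323.0176473234193, 'cy': 197.66062899584952, 'k1': 0.03841845402997323, 'eye': array([0.37894709, 0.00151899, 1.21027013]), 'rotation': array([[-0.00580646, -0.98595345,  0.16691936],
       [-0.9999614 ,  0.004624  , -0.00747175],
       [ 0.00659496, -0.1669563 , -0.98594224]])}
tray [([329.4, 226.0], 0.61), ([333.3, 201.6], 0.59), ([297.5, 200.5], 0.26)]
copper_liner [([349.2, 201.2], 0.79)]
white_liner [([316.8, 200.4], 0.58)]
barrel [([458.7, 213.8], 0.71)]
stem_a [([447.0, 199.4], 0.6)]
tin [([181.7, 234.6], 0.85), ([374.7, 172.8], 0.58)]
gauge [([187.2, 212.1], 0.96)]
button [([456.5, 215.4], 0.49), ([293.4, 234.7], 0.43)]
mandrel [([291.3, 166.6], 0.49), ([374.3, 171.9], 0.46)]
block [([375.9, 172.3], 0.62), ([330.8, 229.7], 0.57)]
end_a [([367.9, 200.0], 0.72), ([296.5, 199.7], 0.61)]
side_a [([331.0, 227.2], 0.83), ([332.6, 174.5], 0.74)]
end_a_edge [([300.1, 201.9], 0.88), ([332.7, 226.5], 0.18)]
side_a_edge [([328.6, 226.5], 0.9), ([297.7, 197.9], 0.42)]
{'fov_y': 47.66991904195543, 'cx': 320.8705144918381, 'cy': 192.4063907992562, 
[... 1030 characters left out ...]
       1.37078781, -0.05689293]), 'qd': array([-0.00025244, -0.00218402,  0.00069384, -0.00030134,  0.00053079,
       -0.00030308,  0.00116382]), 'joint_torque': array([-2.83922809e-04, -4.93388951e+01, -3.81624475e-01, -3.14568079e+01,
        1.32024797e-02,  1.52259738e-03, -2.31573915e-05]), 'eef_pos': array([0.17579853, 0.62580314, 0.25035732]), 'ee_rot': array([[ 5.99273719e-05,  2.70398103e-01,  9.62748598e-01],
       [ 9.52521522e-05,  9.62748593e-01, -2.70398108e-01],
       [-9.99999994e-01,  1.07908124e-04,  3.19389917e-05]]), 'wrist_force': array([-0.20320288, -0.40587857, -0.16221003]), 'wrist_torque': array([ 0.00564181, -0.01140929, -0.03806876]), 'width': 0.085287027783652}
```

```bash
cat > h.py <<'E'
import numpy as np, cv2
from scipy.spatial.transform import Rotation as R
from workcell import bot, eyes
def cam(n):
    p=eyes.camera_params(n); return p, 200/np.tan(np.radians(p['fov_y']/2))
def proj(n,P):
    p,f=cam(n); c=(np.atleast_2d(P)-p['eye'])@p['rotation']; s=c[:,:2]/c[:,2:]
    s=s*(1+p['k1']*(s**2).sum(1,keepdims=True)); return s*f+[p['cx'],p['cy']]
def ray(n,uv,z):
    p,f=cam(n); d=(np.array(uv,float)-[p['cx'],p['cy']])/f; s=d.copy()
    for _ in range(20): s=d/(1+p['k1']*(s@s))
    v=p['rotation']@np.r_[s,1]; return p['eye']+v*(z-p['eye'][2])/v[2]
def crop(n,im,u0,v0,u1,v1,k,name,grid=10):
    c=cv2.resize(im[v0:v1,u0:u1,::-1],None,fx=k,fy=k,interpolation=cv2.INTER_CUBIC)
    for u in range(-(-u0//grid)*grid,u1,grid):
        L=8 if u%50 else 16; cv2.line(c,(int((u+.5-u0)*k),0),(int((u+.5-u0)*k),L),(0,0,255),1)
        if u%50==0: cv2.putText(c,str(u),(int((u-u0)*k),28),0,.4,(0,0,255),1)
    for v in range(-(-v0//grid)*grid,v1,grid):
        cv2.line(c,(0,int((v+.5-v0)*k)),(8 if v%50 else 16,int((v+.5-v0)*k)),(0,0,255),1)
        if v%50==0: cv2.putText(c,str(v),(18,int((v-v0)*k)+4),0,.4,(0,0,255),1)
    cv2.imwrite(f"pics/{name}.png",c)
E
python3 - <<'E'
from h import *
t=cv2.imread("pics/top0.png")[:,:,::-1]; s=cv2.imread("pics/side0.png")[:,:,::-1]
crop("top",t,270,150,480,260,3.8,"t1"); crop("side",s,255,100,415,215,5,"s1")
for n,z in [("copper_liner",0.017),("white_liner",0.017)]: pass
print("cl",ray("top",(349.2,201.2),.017),ray("side",(337.8,179.8),.017));print("wl",ray("top",(316.8,200.4),.017),ray("side",(325,197.4),.017))
print("barrel",ray("top",(458.7,213.8),.036),ray("side",(387.3,129.8),.036))
E
```

```text
cl [ 0.5715333  -0.07400235  0.017     ] [ 0.57677234 -0.07257947  0.017     ]
wl [0.57398158 0.00831562 0.017     ] [0.57682681 0.00904079 0.017     ]
barrel [ 0.53547954 -0.34442005  0.036     ] [ 0.52950892 -0.33946552  0.036     ]
```

View pics/t1.png

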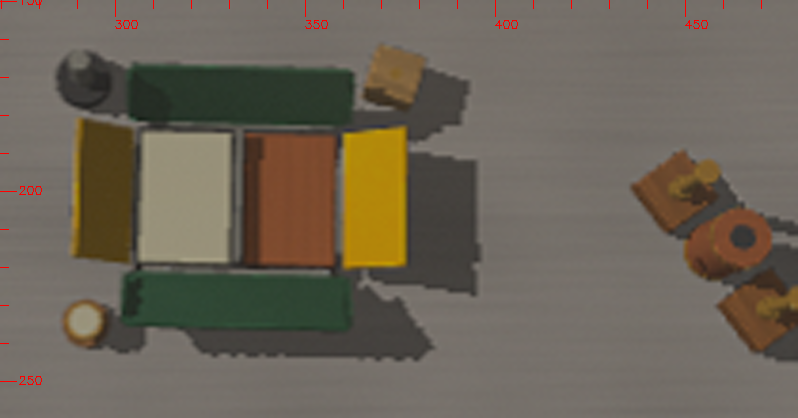

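View pics/s1.png

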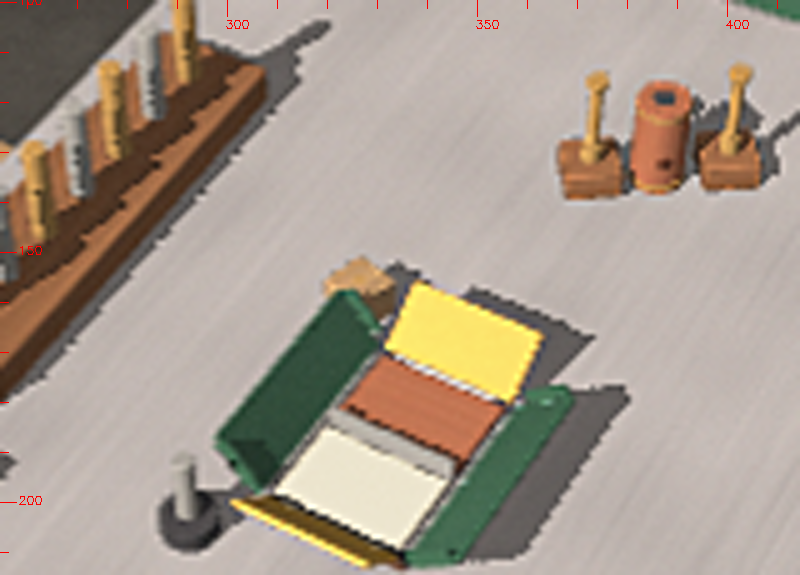

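Top view: the tray is almost axis-aligned, with the copper compartment toward -y (about px 345,202), the barrel at (457,213) between stems at (447,199) and (472,231). The side view agrees. Next I'll fit the tray pose and panel angles.

```bash
cat > fit.py <<'E'
from h import *
from scipy.optimize import least_squares
def pt(p,kind,a,s):  # a angle, s = along hinge
    k={'ea':(0,1),'eb':(0,-1),'sa':(-1,0),'sb':(1,0)}[kind]; k=np.array(k)
    off=.070 if kind[0]=='e' else .050
    along=np.array([1,0]) if kind[0]=='e' else np.array([0,1])
    xy=k*(off+.05*np.cos(a))+along*s; return tray(p,[*xy,.014+.05*np.sin(a)])
def tray(p,l):
    c,s=np.cos(p[2]),np.sin(p[2]); return np.array([p[0]+c*l[0]-s*l[1],p[1]+s*l[0]+c*l[1],l[2]])
L=[(.044,.065,306.3,185),(.044,.005,331.1,184.5),(-.044,.065,306.3,219.5),(-.044,.005,330.5,219.5),(.044,-.065,358.4,185),(-.044,-.065,357.9,220)]
K=['ea','eb','sa','sb']
O=[('top','sb',.072,304.5,167.1),('top','sb',-.072,362.9,168.4),('top','sa',.072,302.4,235.5),('top','sa',-.072,362.4,236.6),
('top','eb',.046,376.8,183.4),('top','eb',-.046,376.8,220.3),('top','ea',.046,290.5,181.6),('top','ea',-.046,289,217.6),
('side','eb',.046,338,156.4),('side','eb',-.046,363.6,167),('side','sa',-.072,369.6,178.4),('side','sb',-.072,324.4,158.2),('side','sb',.072,298.6,187.4),('side','ea',.046,301.4,200.2),('side','ea',-.046,328.6,213.4)]
def res(v):
    r=[proj('top',tray(v,(x,y,.017)))[0]-[a-.5,b-.5] for x,y,a,b in L]
    r+=[proj(n,pt(v,k,v[3+K.index(k)],s))[0]-[a-.5,b-.5] for n,k,s,a,b in O]
    return np.array(r).ravel()
f=least_squares(res,[.575,-.033,0,.7,.7,.7,.7],loss='soft_l1')
if __name__=="__main__":
    print(f.x.round(4)); print(res(f.x).reshape(-1,2).round(1).tolist())
    for k in K: print(k,pt(f.x,k,f.x[3+K.index(k)],0).round(4))
    for nm,uvt,uvs,z in [("barrel top",((740,237)),(663,97),.072),("stemA cap",(708,172),(597,80),.092),("stemB cap",(787,303),(740,72),.092)]:
        print(nm,ray('top',(269.5+uvt[0]/3.8,149.5+uvt[1]/3.8),z).round(4),ray('side',(254.5+uvs[0]/5,99.5+uvs[1]/5),z).round(4))
    for nm,u,z in [("button",(84,322),.024),("mandrel",(84,80),.003),("block",(397,72),.03)]: print(nm,ray('top',(269.5+u[0]/3.8,149.5+u[1]/3.8),z).round(3))
E
python3 fit.py
```

```text
[ 0.5704 -0.0304 -0.0259  0.7627  0.6777  0.7248  0.9221]
[[1.1, -0.3], [-0.2, 0.7], [0.2, -0.6], [-0.2, -0.1], [-0.1, 0.8], [0.1, -0.0], [0.1, 0.4], [-0.5, 0.3], [0.4, -0.6], [-0.7, -0.4], [-0.0, -0.2], [-0.1, -0.5], [0.1, -0.5], [0.4, 0.2], [0.4, -0.0], [0.2, 0.0], [0.5, 0.9], [-1.1, -0.4], [-0.1, 0.2], [0.6, 0.6], [0.1, 0.1]]
ea [0.5731 0.0757 0.0485]
eb [ 0.5675 -0.1394  0.0454]
sa [ 0.483  -0.0282  0.0471]
sb [ 0.6506 -0.0325  0.0538]
barrel top [ 0.5353 -0.3474  0.072 ] [ 0.5392 -0.3512  0.072 ]
stemA cap [ 0.5738 -0.3235  0.092 ] [ 0.5769 -0.3236  0.092 ]
stemB cap [ 0.4912 -0.3679  0.092 ] [ 0.4966 -0.3776  0.092 ]
button [0.488 0.071 0.024]
mandrel [0.655 0.074 0.003]
block [ 0.653 -0.137  0.03 ]
```

```bash
cat >> h.py <<'E'
def plan(p1,yaw1,n,p0=None,yaw0=None):
    """n equal rows (tool down) from the present pose to p1,yaw1 (deg)"""
    s=bot.state(); Q=s['ee_rot']; p0=s['eef_pos'] if p0 is None else np.array(p0)
    yaw0=np.degrees(np.arctan2(Q[1,1],Q[0,1])) if yaw0 is None else yaw0
    d=(np.array(p1)-p0)/n; dy=(yaw1-yaw0)/n
    for i in range(n):
        a=np.radians(yaw0+i*dy); M=np.array([[0,np.cos(a),np.sin(a)],[0,np.sin(a),-np.cos(a)],[-1,0,0]])
        print(np.round(M.T@d*100,2).tolist(), round(-dy/5,3))
E
python3 -c "
from h import *
plan([.572,.105,.15],-1.5,16)"
```

```text
[0.63, -2.46, 3.26] 0.948
[0.63, -2.19, 3.46] 0.948
[0.63, -1.89, 3.63] 0.948
[0.63, -1.59, 3.77] 0.948
[0.63, -1.27, 3.89] 0.948
[0.63, -0.94, 3.98] 0.948
[0.63, -0.61, 4.04] 0.948
[0.63, -0.28, 4.08] 0.948
[0.63, 0.06, 4.09] 0.948
[0.63, 0.4, 4.07] 0.948
[0.63, 0.73, 4.02] 0.948
[0.63, 1.06, 3.95] 0.948
[0.63, 1.39, 3.85] 0.948
[0.63, 1.7, 3.72] 0.948
[0.63, 2.0, 3.57] 0.948
[0.63, 2.29, 3.39] 0.948
```

```bash
python3 -m inch '[[0.6,-2.5,3.3,0.95,0,0,1],[0.6,-2.2,3.5,0.95,0,0,1],[0.6,-1.9,3.6,0.95,0,0,1],[0.6,-1.6,3.8,0.95,0,0,1],[0.6,-1.3,3.9,0.95,0,0,1],[0.6,-0.9,4,0.95,0,0,1],[0.6,-0.6,4,0.95,0,0,1],[0.6,-0.3,4.1,0.95,0,0,1]]' 30 && python3 -m inch '[[0.6,0.1,4.1,0.95,0,0,1],[0.6,0.4,4.1,0.95,0,0,1],[0.6,0.7,4,0.95,0,0,1],[0.6,1.1,4,0.95,0,0,1],[0.6,1.4,3.8,0.95,0,0,1],[0.6,1.7,3.7,0.95,0,0,1],[0.6,2,3.6,0.95,0,0,1],[0.6,2.3,3.4,0.95,0,0,1]]'
```

```text
time: 2.3
eef_pos: [0.3752, 0.363, 0.2024]
ee_rot: [[0.001, 0.808, 0.59], [0.001, 0.59, -0.808], [-1.0, 0.001, -0.0]]
wrist_force: [1.1, -0.0, -0.4]
width: 0.0003
time: 3.1
eef_pos: [0.5736, 0.1021, 0.1545]
ee_rot: [[0.001, 0.999, -0.033], [0.001, -0.033, -0.999], [-1.0, 0.001, -0.001]]
wrist_force: [0.1, 0.4, -0.5]
width: 0.0001
```

```bash
python3 -c "
from h import *
s=bot.state();print(s['time'],s['eef_pos'],s['width'],s['ee_rot'])
plan([.572,.108,.05],-1.5,4)"
```

```text
3.1 [0.57358848 0.10208859 0.15445518] 6.194111238201691e-05 [[ 8.06321144e-04  9.99469950e-01 -3.25448820e-02]
 [ 5.02419954e-04 -3.25452934e-02 -9.99470135e-01]
 [-9.99999549e-01  7.89542705e-04 -5.28395604e-04]]
[2.61, -0.04, -0.15] -0.018
[2.61, -0.04, -0.15] -0.018
[2.61, -0.04, -0.15] -0.018
[2.61, -0.04, -0.15] -0.018
```

```bash
python3 -m inch '[[2.6,0,-0.15,0,0,0,1],[2.6,0,-0.15,0,0,0,1],[2.6,0,-0.15,0,0,0,1],[2.6,0,-0.15,0,0,0,1],[0,0,0.6,0,0,0,1],[0,0,0.6,0,0,0,1],[0,0,0.6,0,0,0,1],[0,0,0,0,0,0,1]]' && python3 -m inch '[[-0.25,0,0.3,0,0,0,1],[-0.25,0,0.3,0,0,0,1],[-0.25,0,0.35,0,0,0,1],[-0.3,0,0.6,0,0,0,1],[-0.25,0,0.6,0,0,0,1],[-0.15,0,0.6,0,0,0,1],[-0.1,0,0.5,0,0,0,1],[0,0,0,0,0,0,1]]'
```

```text
time: 3.9
eef_pos: [0.5736, 0.0897, 0.0521]
ee_rot: [[0.003, 0.999, -0.032], [0.0, -0.032, -0.999], [-1.0, 0.003, -0.0]]
wrist_force: [-0.1, -0.2, 0.1]
width: -0.0004
time: 4.7
eef_pos: [0.5711, 0.0568, 0.0658]
ee_rot: [[-0.0, 1.0, -0.032], [-0.001, -0.032, -1.0], [-1.0, -0.0, 0.001]]
wrist_force: [-0.1, 0.4, -0.7]
width: 0.0001
```

```bash
python3 -m inch '[[0,0,0.15,0,0,0,1],[0,0,0.15,0,0,0,1],[0,0,0.1,0,0,0,1],[0,0,0.1,0,0,0,1],[0,0,0,0,0,0,1],[0,0,0,0,0,0,1],[0,0,0,0,0,0,1],[0,0,0,0,0,0,1]]'; python3 - <<'E'
from h import *
im=eyes.grab_frame("side"); crop("side",im,270,130,400,230,6,"s2")
E
```

```text
time: 5.5
eef_pos: [0.5712, 0.0538, 0.0658]
ee_rot: [[0.0, 1.0, -0.029], [-0.0, -0.029, -1.0], [-1.0, 0.0, 0.0]]
wrist_force: [0.5, 1.0, -0.3]
width: -0.0
```

View pics/s2.png

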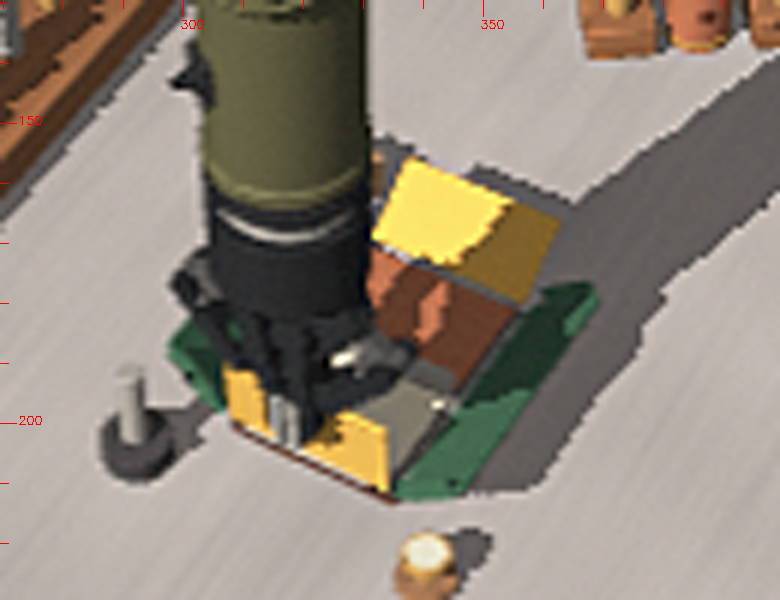

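The picture shows end_a nearly upright at px (320,200), with end_b still down. I'll keep going to the stop.

```bash
python3 -m inch '[[0,0,0.1,0,0,0,1],[0,0,0.1,0,0,0,1],[0,0,0,0,0,0,1],[0,0,0,0,0,0,1],[0,0,0,0,0,0,1],[0,0,0,0,0,0,1],[0,0,0,0,0,0,1],[0,0,0,0,0,0,1]]';python3 -m inch '[[0,0,0.1,0,0,0,1],[0,0,0.1,0,0,0,1],[0,0,0,0,0,0,1],[0,0,0,0,0,0,1],[0,0,0,0,0,0,1],[0,0,0,0,0,0,1],[0,0,0,0,0,0,1],[0,0,0,0,0,0,1]]'
```

```text
time: 6.35
eef_pos: [0.5712, 0.0518, 0.0659]
ee_rot: [[0.0, 1.0, -0.029], [-0.0, -0.029, -1.0], [-1.0, 0.0, 0.0]]
wrist_force: [0.1, 0.7, 0.2]
width: 0.0001
time: 7.15
eef_pos: [0.5711, 0.0507, 0.0659]
ee_rot: [[0.0, 1.0, -0.029], [0.001, -0.029, -1.0], [-1.0, 0.0, -0.001]]
wrist_force: [1.3, 5.2, -0.3]
width: 0.0001
```

```bash
python3 -m inch '[[0,0,-2,0,0,0,1],[-1,0,-2,0,0,0,1],[-4,0,0,0,0,0,1],[-4,0,0,0,0,0,1],[-1,0,3,0,0,0,1],[0,0,4.5,0,0,0,1],[0,0,4.5,0,0,0,1],[0,0,4.5,0,0,0,1]]' && python3 -m inch '[[0,0.2,4.5,0,0,0,1],[0,0.2,4,0,0,0,1],[0,0,1.2,0,0,0,1],[0,0,0,0,0,0,1],[3,0,0,0,0,0,1],[3,0,0,0,0,0,1],[3,0,0,0,0,0,1],[2.6,0,0,0,0,0,1]]'
```

```text
time: 7.95
eef_pos: [0.5667, -0.0788, 0.1661]
ee_rot: [[0.0, 1.0, -0.03], [-0.002, -0.03, -1.0], [-1.0, 0.0, 0.002]]
wrist_force: [2.2, 0.2, -0.4]
width: -0.0001
time: 8.75
eef_pos: [0.5682, -0.1695, 0.048]
ee_rot: [[-0.002, 1.0, -0.026], [0.001, -0.026, -1.0], [-1.0, -0.002, -0.001]]
wrist_force: [1.0, 0.1, -0.4]
width: -0.0004
```

```bash
python3 -m inch '[[0,0,-0.6,0,0,0,1],[0,0,-0.6,0,0,0,1],[0,0,-0.5,0,0,0,1],[-0.3,0,-0.3,0,0,0,1],[-0.25,0,-0.3,0,0,0,1],[-0.25,0,-0.3,0,0,0,1],[-0.25,0,-0.35,0,0,0,1],[-0.3,0,-0.6,0,0,0,1]]' && python3 -m inch '[[-0.25,0,-0.6,0,0,0,1],[-0.15,0,-0.5,0,0,0,1],[-0.1,0,-0.3,0,0,0,1],[0,0,-0.2,0,0,0,1],[0,0,-0.1,0,0,0,1],[0,0,0,0,0,0,1],[0,0,0,0,0,0,1],[0,0,0,0,0,0,1]]'
```

```text
time: 9.55
eef_pos: [0.57, -0.1379, 0.0644]
ee_rot: [[0.002, 1.0, -0.031], [-0.001, -0.031, -1.0], [-1.0, 0.002, 0.001]]
wrist_force: [-0.0, -3.7, 1.2]
width: 0.0001
time: 10.35
eef_pos: [0.5698, -0.1195, 0.068]
ee_rot: [[-0.001, 1.0, -0.029], [0.0, -0.029, -1.0], [-1.0, -0.001, -0.0]]
wrist_force: [-0.0, -0.3, -0.9]
width: -0.0005
```

```bash
python3 -m inch '[[0,0,-0.2,0,0,0,1],[0,0,-0.2,0,0,0,1],[0,0,-0.1,0,0,0,1],[0,0,0,0,0,0,1],[0,0,0,0,0,0,1],[0,0,0,0,0,0,1],[0,0,0,0,0,0,1],[0,0,0,0,0,0,1]]';python3 -m inch '[[0,0,-0.1,0,0,0,1],[0,0,-0.1,0,0,0,1],[0,0,-0.1,0,0,0,1],[0,0,0,0,0,0,1],[0,0,0,0,0,0,1],[0,0,0,0,0,0,1],[0,0,0,0,0,0,1],[0,0,0,0,0,0,1]]'
```

```text
time: 11.15
eef_pos: [0.5703, -0.1145, 0.0683]
ee_rot: [[0.0, 1.0, -0.029], [0.0, -0.029, -1.0], [-1.0, 0.0, -0.0]]
wrist_force: [0.2, -0.6, -0.5]
width: 0.0002
time: 11.95
eef_pos: [0.5703, -0.1127, 0.0684]
ee_rot: [[0.0, 1.0, -0.03], [-0.001, -0.03, -1.0], [-1.0, 0.0, 0.001]]
wrist_force: [0.8, -5.5, -0.1]
width: -0.0002
```

```bash
python3 -m inch '[[0,0,2,0,0,0,1],[-1,0,2,0,0,0,1],[-4,0,0,0,0,0,1],[-4,0,0,0,0,0,1],[-1,-2,-2,0,0,0,1],[0,-3,-3,0,0,0,1],[0,-3,-3,0,0,0,1],[0,-3,-3,0,0,0,1]]' && python3 -m inch '[[0,-0.7,-1.2,0,0,0,1],[0,0,0,0,0,0,1],[0,0,0,0,0,0,1],[3,0,0,0,0,0,1],[3,0,0,0,0,0,1],[3,0,0,0,0,0,1],[2.8,0,0,0,0,0,1],[0,0,0,0,0,0,1]]'
```

```text
time: 12.75
eef_pos: [0.461, -0.0358, 0.1684]
ee_rot: [[-0.0, 1.0, -0.028], [0.002, -0.028, -1.0], [-1.0, -0.0, -0.002]]
wrist_force: [-0.2, 0.5, 1.1]
width: -0.0001
time: 13.55
eef_pos: [0.4534, -0.0278, 0.0472]
ee_rot: [[-0.007, 0.999, -0.032], [-0.002, -0.032, -0.999], [-1.0, -0.007, 0.003]]
wrist_force: [-0.8, -0.0, -0.1]
width: 0.0003
```

```bash
python3 -m inch '[[0,0.6,0,0,0,0,1],[0,0.6,0,0,0,0,1],[-0.25,0.3,0,0,0,0,1],[-0.25,0.3,0,0,0,0,1],[-0.25,0.3,0,0,0,0,1],[-0.25,0.4,0,0,0,0,1],[-0.25,0.5,0,0,0,0,1],[-0.2,0.5,0,0,0,0,1]]' && python3 -m inch '[[-0.15,0.4,0,0,0,0,1],[-0.1,0.4,0,0,0,0,1],[-0.1,0.2,0,0,0,0,1],[0,0.2,0,0,0,0,1],[0,0.1,0,0,0,0,1],[0,0,0,0,0,0,1],[0,0,0,0,0,0,1],[0,0,0,0,0,0,1]]'
```

```text
time: 14.35
eef_pos: [0.4917, -0.0275, 0.0672]
ee_rot: [[0.001, 1.0, -0.03], [0.001, -0.03, -1.0], [-1.0, 0.001, -0.001]]
wrist_force: [-2.5, -0.1, 1.6]
width: 0.0
time: 15.15
eef_pos: [0.5039, -0.0277, 0.0683]
ee_rot: [[0.0, 1.0, -0.029], [0.0, -0.029, -1.0], [-1.0, 0.0, -0.0]]
wrist_force: [0.3, 0.0, -0.3]
width: -0.0001
```

```bash
python3 -m inch '[[0,0.1,0,0,0,0,1],[0,0.1,0,0,0,0,1],[0,0,0,0,0,0,1],[0,0,0,0,0,0,1],[0,0,0,0,0,0,1],[0,0,0,0,0,0,1],[0,0,0,0,0,0,1],[0,0,0,0,0,0,1]]';python3 -m inch '[[0,0.1,0,0,0,0,1],[0,0.1,0,0,0,0,1],[0,0,0,0,0,0,1],[0,0,0,0,0,0,1],[0,0,0,0,0,0,1],[0,0,0,0,0,0,1],[0,0,0,0,0,0,1],[0,0,0,0,0,0,1]]'
```

```text
time: 15.95
eef_pos: [0.5058, -0.0277, 0.0683]
ee_rot: [[0.0, 1.0, -0.029], [0.0, -0.029, -1.0], [-1.0, 0.0, -0.0]]
wrist_force: [-0.6, -0.1, -0.1]
width: -0.0001
time: 16.75
eef_pos: [0.5077, -0.0278, 0.0683]
ee_rot: [[0.0, 1.0, -0.029], [0.0, -0.029, -1.0], [-1.0, 0.0, -0.0]]
wrist_force: [-1.0, 0.2, -0.4]
width: -0.0001
```

```bash
python3 -m inch '[[0,0.1,0,0,0,0,1],[0,0.1,0,0,0,0,1],[0,0,0,0,0,0,1],[0,0,0,0,0,0,1],[0,0,0,0,0,0,1],[0,0,0,0,0,0,1],[0,0,0,0,0,0,1],[0,0,0,0,0,0,1]]';python3 -m inch '[[0,0.1,0,0,0,0,1],[0,0.1,0,0,0,0,1],[0,0,0,0,0,0,1],[0,0,0,0,0,0,1],[0,0,0,0,0,0,1],[0,0,0,0,0,0,1],[0,0,0,0,0,0,1],[0,0,0,0,0,0,1]]'
```

```text
time: 17.55
eef_pos: [0.5079, -0.0278, 0.0681]
ee_rot: [[-0.004, 1.0, -0.03], [0.001, -0.03, -1.0], [-1.0, -0.004, -0.0]]
wrist_force: [-7.2, -0.0, 5.5]
width: -0.0005
time: 18.35
eef_pos: [0.5082, -0.0278, 0.0678]
ee_rot: [[-0.008, 1.0, -0.03], [0.001, -0.03, -1.0], [-1.0, -0.008, -0.001]]
wrist_force: [-11.2, 0.7, 9.2]
width: -0.0003
```

```bash
python3 -m inch '[[0,-1.5,0,0,0,0,1],[-1,-1.5,0,0,0,0,1],[-4,0,0,0,0,0,1],[-4,0,0,0,0,0,1],[-1,2,0,0,0,0,1],[0,4,0,0,0,0,1],[0,4,0,0,0,0,1],[0,4,0,0,0,0,1]]' && python3 -m inch '[[0,4,0,0,0,0,1],[0,2.8,0,0,0,0,1],[0,0,0,0,0,0,1],[3,0,0,0,0,0,1],[3,0,0,0,0,0,1],[3,0,0,0,0,0,1],[2.2,0,0,0,0,0,1],[0,0,0,0,0,0,1]]'
```

```text
time: 19.15
eef_pos: [0.6241, -0.0308, 0.1688]
ee_rot: [[0.003, 1.0, -0.029], [0.0, -0.029, -1.0], [-1.0, 0.003, -0.0]]
wrist_force: [0.4, -0.3, 0.8]
width: -0.0002
time: 19.95
eef_pos: [0.6866, -0.0328, 0.0526]
ee_rot: [[-0.007, 1.0, -0.029], [-0.0, -0.029, -1.0], [-1.0, -0.007, 0.0]]
wrist_force: [-0.7, -0.2, -0.9]
width: -0.0001
```

```bash
python3 -m inch '[[0,-0.7,0,0,0,0,1],[0,-0.7,0,0,0,0,1],[0,-0.6,0,0,0,0,1],[-0.2,-0.3,0,0,0,0,1],[-0.2,-0.35,0,0,0,0,1],[-0.2,-0.4,0,0,0,0,1],[-0.2,-0.4,0,0,0,0,1],[-0.15,-0.4,0,0,0,0,1]]' && python3 -m inch '[[-0.15,-0.4,0,0,0,0,1],[-0.1,-0.3,0,0,0,0,1],[0,-0.3,0,0,0,0,1],[0,-0.2,0,0,0,0,1],[0,-0.1,0,0,0,0,1],[0,0,0,0,0,0,1],[0,0,0,0,0,0,1],[0,0,0,0,0,0,1]]'
```

```text
time: 20.75
eef_pos: [0.6515, -0.032, 0.0666]
ee_rot: [[0.001, 1.0, -0.029], [0.0, -0.029, -1.0], [-1.0, 0.001, -0.0]]
wrist_force: [1.9, -0.7, 2.2]
width: 0.0002
time: 21.55
eef_pos: [0.6378, -0.0316, 0.068]
ee_rot: [[-0.001, 1.0, -0.029], [0.0, -0.029, -1.0], [-1.0, -0.001, 0.0]]
wrist_force: [-0.5, -0.0, -0.3]
width: 0.0001
```

```bash
python3 -m inch '[[0,-0.1,0,0,0,0,1],[0,-0.1,0,0,0,0,1],[0,0,0,0,0,0,1],[0,0,0,0,0,0,1],[0,0,0,0,0,0,1],[0,0,0,0,0,0,1],[0,0,0,0,0,0,1],[0,0,0,0,0,0,1]]'
```

```text
time: 22.35
eef_pos: [0.6362, -0.0316, 0.0684]
ee_rot: [[-0.0, 1.0, -0.029], [0.0, -0.029, -1.0], [-1.0, -0.0, -0.0]]
wrist_force: [0.2, -0.2, 0.3]
width: -0.0001
```

```bash
python3 -m inch '[[0,-0.1,0,0,0,0,1],[0,-0.1,0,0,0,0,1],[0,-0.1,0,0,0,0,1],[0,0,0,0,0,0,1],[0,0,0,0,0,0,1],[0,0,0,0,0,0,1],[0,0,0,0,0,0,1],[0,0,0,0,0,0,1]]';python3 -m inch '[[0,-0.1,0,0,0,0,1],[0,-0.1,0,0,0,0,1],[0,0,0,0,0,0,1],[0,0,0,0,0,0,1],[0,0,0,0,0,0,1],[0,0,0,0,0,0,1],[0,0,0,0,0,0,1],[0,0,0,0,0,0,1]]'
```

```text
time: 23.15
eef_pos: [0.6357, -0.0315, 0.0686]
ee_rot: [[0.006, 1.0, -0.029], [-0.001, -0.029, -1.0], [-1.0, 0.006, 0.001]]
wrist_force: [7.9, -1.1, -4.5]
width: 0.0001
time: 23.95
eef_pos: [0.6355, -0.0315, 0.0689]
ee_rot: [[0.01, 1.0, -0.029], [-0.001, -0.029, -1.0], [-1.0, 0.01, 0.001]]
wrist_force: [12.5, -1.4, -9.8]
width: -0.0
```

```bash
python3 -m inch '[[0,1.5,0,0,0,0,1],[-1,1.5,0,0,0,0,1],[-4,0,0,0,0,0,1],[-4,0,0,0,0,0,1],[-3,0,0,0,0,0,1],[0,0,0,0,0,0,1],[0,0,0,0,0,0,-1],[0,0,0,0,0,0,-1]]'; python3 -c "
from h import *
plan([.537,-.349,.18],-58.5,12)"
```

```text
time: 24.75
eef_pos: [0.6601, -0.032, 0.1869]
ee_rot: [[-0.003, 1.0, -0.029], [0.0, -0.029, -1.0], [-1.0, -0.003, -0.0]]
wrist_force: [0.2, 0.2, -0.5]
width: 0.0285
[0.06, -0.95, 2.67] 0.947
[0.06, -0.72, 2.74] 0.947
[0.06, -0.5, 2.79] 0.947
[0.06, -0.26, 2.82] 0.947
[0.06, -0.03, 2.83] 0.947
[0.06, 0.2, 2.83] 0.947
[0.06, 0.44, 2.8] 0.947
[0.06, 0.67, 2.75] 0.947
[0.06, 0.89, 2.69] 0.947
[0.06, 1.11, 2.61] 0.947
[0.06, 1.32, 2.51] 0.947
[0.06, 1.52, 2.39] 0.947
```

```bash
python3 -m inch '[[0,-1,2.7,0.95,0,0,-1],[0,-0.7,2.7,0.95,0,0,-1],[0,-0.5,2.8,0.95,0,0,-1],[0,-0.3,2.8,0.95,0,0,-1],[0,0,2.8,0.95,0,0,-1],[0,0.2,2.8,0.95,0,0,-1],[0,0.4,2.8,0.95,0,0,-1],[0,0.7,2.8,0.95,0,0,-1]]' && python3 -m inch '[[0,0.9,2.7,0.95,0,0,-1],[0,1.1,2.6,0.95,0,0,-1],[0,1.3,2.5,0.95,0,0,-1],[0,1.5,2.4,0.95,0,0,-1],[0,0,0,0,0,0,-1],[0,0,0,0,0,0,-1],[0,0,0,0,0,0,-1],[0,0,0,0,0,0,-1]]'; python3 - <<'E'
from h import *
plan([.536,-.349,.18],-58.5,1)
im=eyes.grab_frame("side"); crop("side",im,270,90,420,215,5,"s3")
im=eyes.grab_frame("top"); crop("top",im,270,150,480,260,3.8,"t3")
E
```

```text
time: 25.55
eef_pos: [0.5771, -0.2437, 0.1868]
ee_rot: [[-0.003, 0.767, -0.641], [0.001, -0.641, -0.767], [-1.0, -0.003, 0.001]]
wrist_force: [-0.1, 0.4, -0.3]
width: 0.0854
time: 26.35
eef_pos: [0.5376, -0.3469, 0.1878]
ee_rot: [[-0.0, 0.522, -0.853], [0.001, -0.853, -0.522], [-1.0, -0.001, -0.0]]
wrist_force: [-0.7, -0.3, -1.1]
width: 0.0852
[0.78, 0.09, 0.24] -0.011
```

View pics/s3.png

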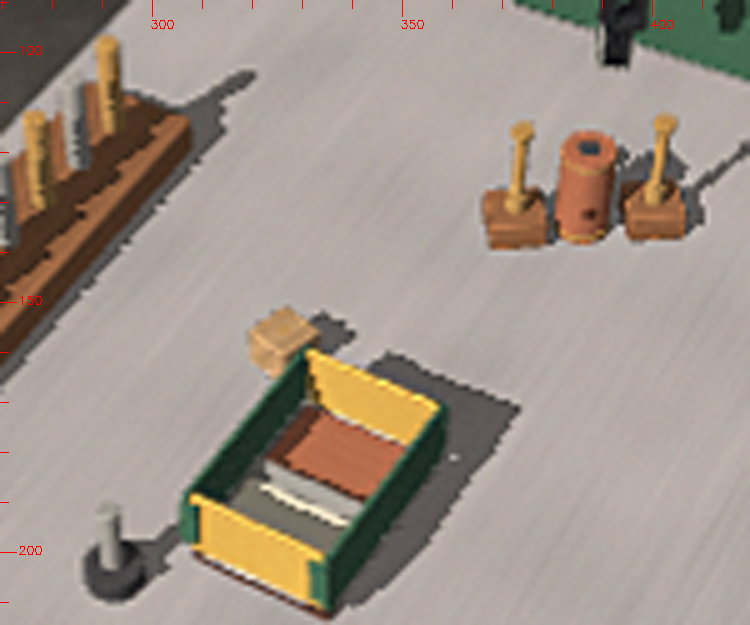

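View pics/t3.png

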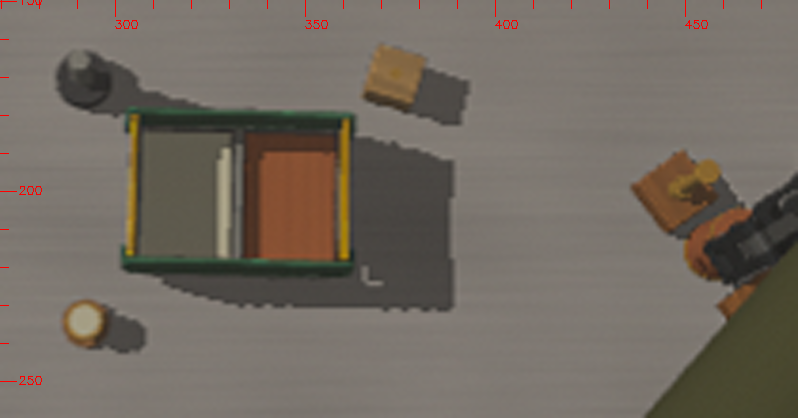

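All four walls stand in both views, with the lips over the ends (side px 308,200 and 332,205). The barrel hasn't moved (side px 387,125). Next, descend and grip.

```bash
python3 -m inch '[[2,0.1,0.2,0,0,0,-1],[2.5,0,0,0,0,0,-1],[2.5,0,0,0,0,0,-1],[2.5,0,0,0,0,0,-1],[2,0,0,0,0,0,-1],[1.5,0,0,0,0,0,-1],[0,0,0,0,0,0,-1],[0,0,0,0,0,0,-1]]' 40 && python3 -m inch '[[0,0,0,0,0,0,0],[0,0,0,0,0,0,0.2],[0,0,0,0,0,0,1],[0,0,0,0,0,0,1],[0,0,0,0,0,0,1],[0,0,0,0,0,0,1],[0,0,0,0,0,0,1],[0,0,0,0,0,0,1]]' 40
```

```text
time: 27.25
eef_pos: [0.536, -0.3504, 0.0588]
ee_rot: [[0.0, 0.52, -0.854], [-0.0, -0.854, -0.52], [-1.0, 0.0, -0.0]]
wrist_force: [0.5, -0.2, 0.2]
width: 0.0852
time: 28.05
eef_pos: [0.5362, -0.3506, 0.0592]
ee_rot: [[0.001, 0.52, -0.854], [-0.0, -0.854, -0.52], [-1.0, 0.001, -0.001]]
wrist_force: [0.3, -0.1, 5.8]
width: 0.0368
```

```bash
python3 -m inch '[[-1,0,0,0,0,0,1],[-2,0,0,0,0,0,1],[-3,0,0,0,0,0,1],[-4,0,0,0,0,0,1],[-4,0,0,0,0,0,1],[-2,0,0,0,0,0,1],[0,0,0,0,0,0,1],[0,0,0,0,0,0,1]]'; python3 - <<'E'
from h import *
plan([.570,-.066,.22],-1.5,12)
im=eyes.grab_frame("side"); crop("side",im,330,60,430,140,6,"s4")
E
```

```text
time: 28.85
eef_pos: [0.5352, -0.3499, 0.2176]
ee_rot: [[-0.001, 0.52, -0.854], [0.001, -0.854, -0.52], [-1.0, -0.001, 0.0]]
wrist_force: [0.0, 0.3, -2.2]
width: 0.0371
[-0.02, -1.87, -1.48] -0.953
[-0.02, -1.74, -1.63] -0.953
[-0.02, -1.6, -1.77] -0.953
[-0.02, -1.45, -1.89] -0.953
[-0.02, -1.29, -2.01] -0.953
[-0.02, -1.11, -2.11] -0.953
[-0.02, -0.94, -2.19] -0.953
[-0.02, -0.75, -2.26] -0.953
[-0.02, -0.56, -2.32] -0.953
[-0.02, -0.37, -2.36] -0.953
[-0.02, -0.17, -2.38] -0.953
[-0.02, 0.03, -2.38] -0.953
```

View pics/s4.png

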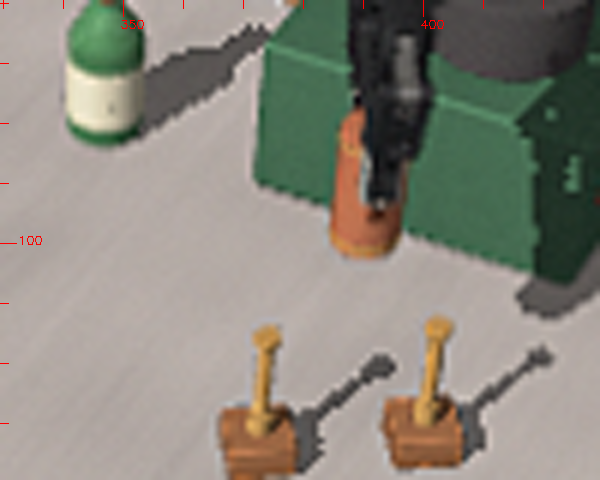

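The barrel is held upright and the stems haven't moved (px 374,130 and 401,127).

```bash
python3 -m inch '[[0,-1.9,-1.5,-0.95,0,0,1],[0,-1.7,-1.6,-0.95,0,0,1],[0,-1.6,-1.8,-0.95,0,0,1],[0,-1.5,-1.9,-0.95,0,0,1],[0,-1.3,-2,-0.95,0,0,1],[0,-1.1,-2.1,-0.95,0,0,1],[0,-0.9,-2.2,-0.95,0,0,1],[0,-0.8,-2.3,-0.95,0,0,1]]' && python3 -m inch '[[0,-0.6,-2.3,-0.95,0,0,1],[0,-0.4,-2.4,-0.95,0,0,1],[0,-0.2,-2.4,-0.95,0,0,1],[0,0,-2.4,-0.95,0,0,1],[0,0,0,0,0,0,1],[0,0,0,0,0,0,1],[0,0,0,0,0,0,1],[0,0,0,0,0,0,1]]'; python3 - <<'E'
from h import *
s=bot.state(); plan([.570,-.066,.12],-1.5,1)
b=s['eef_pos']-[0,0,.059]; print("pred bottom side px",proj('side',b),"walls top centre",proj('side',[.57,-.066,.064]))
im=eyes.grab_frame("side"); crop("side",im,290,90,410,190,6,"s5")
E
```

```text
time: 29.7
eef_pos: [0.5578, -0.1588, 0.2161]
ee_rot: [[-0.004, 0.937, -0.35], [0.0, -0.35, -0.937], [-1.0, -0.004, 0.001]]
wrist_force: [-0.0, -0.2, -1.4]
width: 0.0371
time: 30.5
eef_pos: [0.5691, -0.0661, 0.2178]
ee_rot: [[-0.001, 0.999, -0.032], [-0.001, -0.032, -0.999], [-1.0, -0.001, 0.001]]
wrist_force: [0.4, -0.7, -1.1]
width: 0.037
[9.78, 0.09, -0.01] -0.068
pred bottom side px [[339.53946248 150.01182826]] walls top centre [[338.87329567 171.90561223]]
```

View pics/s5.png

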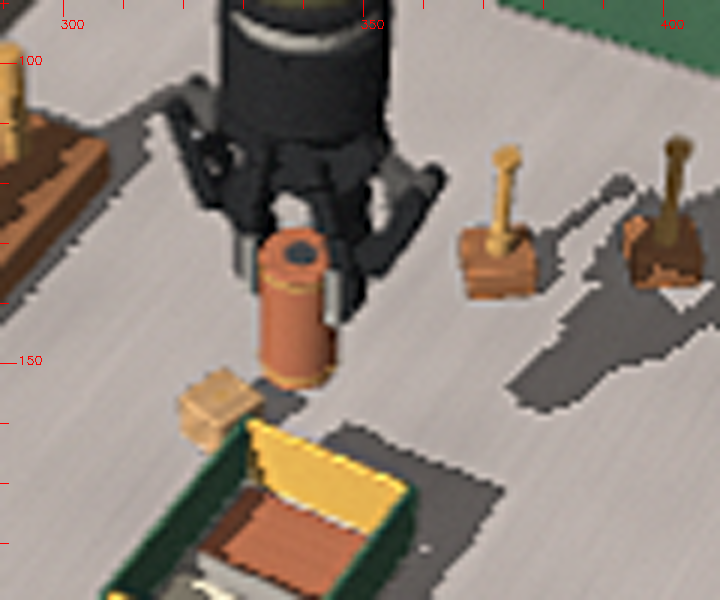

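The barrel hangs upright over the copper compartment, its foot at about px (339,151), matching the prediction.

```bash
python3 -m inch '[[1.5,0.1,0,0,0,0,1],[2.5,0,0,0,0,0,1],[2.5,0,0,0,0,0,1],[2.5,0,0,0,0,0,1],[2,0,0,0,0,0,1],[1.5,0,0,0,0,0,1],[0.8,0,0,0,0,0,1],[0,0,0,0,0,0,1]]' && python3 -m inch '[[0.2,0,0,0,0,0,1],[0.2,0,0,0,0,0,1],[0.1,0,0,0,0,0,1],[0,0,0,0,0,0,1],[0,0,0,0,0,0,1],[0,0,0,0,0,0,1],[0,0,0,0,0,0,1],[0,0,0,0,0,0,1]]'
```

```text
time: 31.35
eef_pos: [0.5699, -0.0647, 0.0841]
ee_rot: [[-0.002, 1.0, -0.03], [-0.0, -0.03, -1.0], [-1.0, -0.002, 0.0]]
wrist_force: [-0.5, -0.6, -1.4]
width: 0.0371
time: 32.15
eef_pos: [0.5706, -0.0646, 0.0804]
ee_rot: [[0.0, 1.0, -0.029], [0.0, -0.029, -1.0], [-1.0, 0.0, -0.0]]
wrist_force: [0.7, -0.5, -1.2]
width: 0.037
```

```bash
python3 -m inch '[[0.1,0,0,0,0,0,1],[0.1,0,0,0,0,0,1],[0.1,0,0,0,0,0,1],[0,0,0,0,0,0,1],[0,0,0,0,0,0,1],[0,0,0,0,0,0,1],[0,0,0,0,0,0,1],[0,0,0,0,0,0,1]]';python3 -m inch '[[0.1,0,0,0,0,0,1],[0.1,0,0,0,0,0,1],[0,0,0,0,0,0,1],[0,0,0,0,0,0,1],[0,0,0,0,0,0,1],[0,0,0,0,0,0,1],[0,0,0,0,0,0,1],[0,0,0,0,0,0,1]]'
```

```text
time: 32.95
eef_pos: [0.5706, -0.0647, 0.0774]
ee_rot: [[0.0, 1.0, -0.029], [0.0, -0.029, -1.0], [-1.0, 0.0, -0.0]]
wrist_force: [-0.6, 0.3, -0.9]
width: 0.037
time: 33.75
eef_pos: [0.5708, -0.0647, 0.0762]
ee_rot: [[0.0, 1.0, -0.03], [0.001, -0.03, -1.0], [-1.0, 0.0, -0.001]]
wrist_force: [-1.1, 0.7, 4.7]
width: 0.0369
```

```bash
python3 -m inch '[[0,0,0,0,0,0,-0.05],[0,0,0,0,0,0,-0.18],[0,0,0,0,0,0,-0.18],[0,0,0,0,0,0,-0.18],[0,0,0,0,0,0,-0.18],[0,0,0,0,0,0,-0.18],[-0.5,0,0,0,0,0,-0.18],[-1,0,0,0,0,0,-0.18]]' && python3 -m inch '[[-2,0,0,0,0,0,-0.18],[-4,0,0,0,0,0,-0.18],[-4,0,0,0,0,0,-0.18],[-3,0,0,0,0,0,-0.18],[0,0,4,0,0,0,-0.18],[0,0,4,0,0,0,-0.18],[0,0,4,0,0,0,-0.18],[0,0,4,0,0,0,-0.18]]'&& python3 -m inch '[[0,0,2,0,0,0,-0.18],[0,0,0,0,0,0,-0.18],[0,0,0,0,0,0,-0.18],[0,0,0,0,0,0,-0.18],[0,0,0,0,0,0,-0.18],[0,0,0,0,0,0,-0.18],[0,0,0,0,0,0,-0.18],[0,0,0,0,0,0,-0.18]]'; python3 - <<'E'
from h import *
print("pred top ctr, foot (side)",proj('side',[[.5695,-.0654,.089],[.5695,-.0654,.017]]), "top",proj('top',[.5695,-.0654,.089]))
a=eyes.grab_frame("side"); crop("side",a,280,110,420,220,5,"s6")
a=eyes.grab_frame("top"); crop("top",a,270,150,480,260,3.8,"t6")
E
```

```text
time: 34.55
eef_pos: [0.57, -0.0646, 0.0902]
ee_rot: [[-0.002, 1.0, -0.029], [-0.0, -0.029, -1.0], [-1.0, -0.002, 0.0]]
wrist_force: [0.2, 0.4, -0.4]
width: 0.0509
time: 35.35
eef_pos: [0.566, -0.226, 0.2217]
ee_rot: [[0.002, 1.0, -0.029], [0.0, -0.029, -1.0], [-1.0, 0.002, -0.0]]
wrist_force: [0.1, -0.1, -0.1]
width: 0.0505
time: 36.15
eef_pos: [0.5654, -0.2442, 0.2203]
ee_rot: [[0.0, 1.0, -0.029], [0.0, -0.029, -1.0], [-1.0, 0.0, -0.0]]
wrist_force: [-0.2, -0.3, -0.1]
width: 0.0503
pred top ctr, foot (side) [[339.02285063 166.52462004]
 [338.74303382 182.15265973]] top [[347.44827951 197.24967084]]
```

View pics/s6.png

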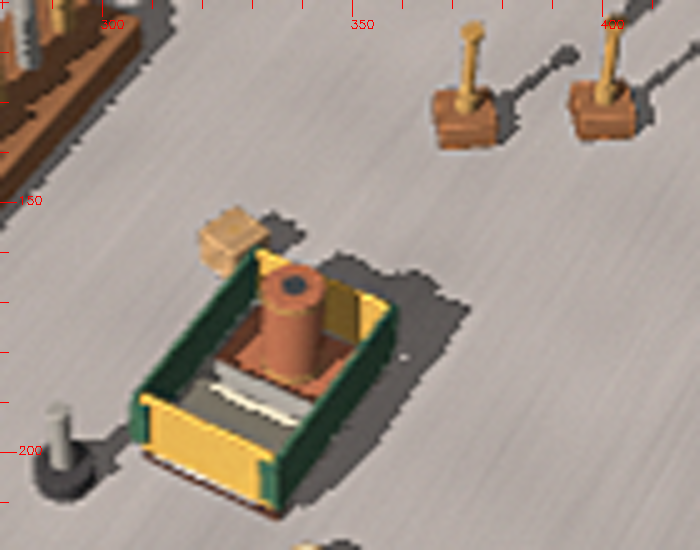

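View pics/t6.png

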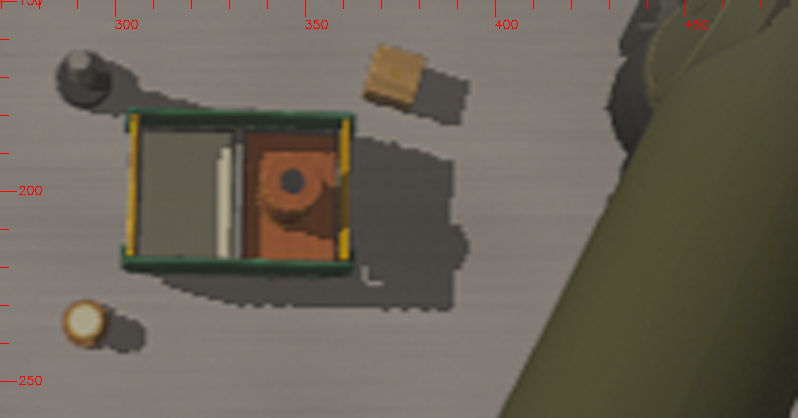

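The barrel stands centred on the copper liner: its top is at side px (338.5,167) and top px (346.5,197.5), within 1 px of prediction. All walls are up and the bystanders are in place, so I'm handing in.

```bash
python3 -c "
from h import *
print(bot.close_job(), bot.state()['time'])"
```

```text
the job is handed in; nothing more can be done
the job is handed in; nothing more can be done
```

The tray is set up and I handed the job in at about 36 s of the 72 s limit. No verdict is reported.

- **Panels:** I pushed both yellow end panels to their stops first, then both green long panels. Contact force rose clearly at each stop, to 5–13 N. The last pictures show all four walls upright with the lips over the ends.
- **Barrel:** I gripped it between the two valve stems and set it down on the copper liner. Its rim is within about 1 pixel (2–3 mm) of where it should be for the liner's centre, and it stands upright.
- **Everything else:** The valve stems, mandrel and block look unmoved in the last pictures, as does the button. Nothing touched the robot at the end, and the wrist force was about zero.

Two limits on these checks:
- I did not measure the joint angles after folding; they are judged from the stop contacts and the pictures.
- The jar and gauge were outside the later crops. The arm's working path stayed away from them.

No check failed or disagreed.

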